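Slide the ring carrier round the bent guide rail to the end stop

TASK

Bring the round pot-ring carrier in through the flared mouth of the aluminium guide, round the bend, and press it firmly home (about 8 N) against the end stop so that the stop's pin is pushed fully in, then let go and leave it there. Keep it flat on the table all the way, lean only gently on the rails and the stop (they are screwed down in slotted holes and must never feel more than 20 N), and leave the pottery standing around it alone.

Things in the scene. Friction and masses are not known exactly. Their poses are not given: they have to be found in the camera images.
- carrier_post (a point): grasp point of the loose carrier (0.5 to 0.8 kg), on its axis, 58 mm above its underside. One rigid round piece: waxed wooden base 80 mm in diameter, 28 mm thick; on it a white bisque-ware ring 62 mm wide, up to 36 mm; a smooth upright wooden post 26 mm in diameter from there to 82 mm. Its yaw does not matter. Pushed hard and high up it tips.
- guide: two dark steel foot strips fixed on the table, carrying an aluminium guide: a channel 86 mm wide (walls 5 mm thick, 30 mm high, no floor: the carrier slides on the table). z up, origin on the table. Nominal centre line: along +y on x = 0 up to the origin, right-hand quarter bend of radius 90 mm to (90, 90) mm, then along +x to the stop's flat face at x = 165 mm.
- mouth (a point): (0, -105, 0) mm in the frame of guide, same axes: nominal middle of the flared mouth, 130 mm wide here and narrowing to 86 mm within 45 mm. NOTE: the guide's feet have slotted holes. Rails, stop and pin together are shifted, unturned, up to 12 mm either way along x and along y, new each run, NOT shown by any pose here (all are nominal): feel for walls and stop.
- dock (a point): (125, 90, 0) mm in the frame of guide, same axes: where the carrier's axis would stand when home against the stop, were the guide not shifted (see the mouth's note). The carrier enters along +x.
- plunger (a joint): steel pin, 12 mm in diameter, in the middle of the end stop, 13 mm above the table; it sticks out 10 mm towards the incoming carrier on a very weak spring (under 0.5 N). Value in m: 0 fully out, 0.010 flush with the stop's face, when the carrier touches the stop.
- bottle_vase: bystander: small brown bottle vase, 68 mm wide, 95 mm high; origin under its centre.
- bowl: bystander: white bowl, 100 mm wide, 45 mm high; origin under its centre.
- mug: bystander: blue mug with handle, 72 mm wide, 75 mm high; origin under its centre.
There are look-alikes about, which are no part of the job. What is shaped like the part that bears carrier_post but red is not meant.

How it is judged:
By the outcome, as a careful person would: the job done as asked, in the order asked, and still so for the second after the job is handed in, with the robot touching nothing.
It also fails if it takes over 72 s, if anything falls off the work surface, if the arm or the gripper's body presses on something with over 40 N, if the wrist force passes 120 N, or if a joint passes its speed limit or range.

ROBOT

A 6-joint arm with a two-finger parallel gripper is mounted at the origin on the work surface. World frame = base frame: x ahead of the robot, y to its left, z up, the work surface at z = 0. Lengths are in mm, angles in rad, forces in N, time in s.
With the tool pointing down it reaches from about 350 to 975 mm from the base axis. Payload 7.1 kg.
Tool frame: the origin (TCP) lies between the finger pads; the fingertips stand 19 mm ahead of it and the grasp point (between the pads) is the TCP (ctrl.tcp_to_tips is the distance from the TCP to the fingertips, in mm); z points along the fingers, y is the line along which they close (so a half turn about z gives the same grasp; the last joint's range is limited). The gripper opens to 88 mm and grips with 3 to 60 N. Pads are 20 mm wide; open, the fingers measure 115 mm over their backs; the gripper's body (75 mm by 178 mm) begins 61 mm behind the grasp point.
Start: joints at [1.324, 0.423, 1.63, -0, 1.089, -0.019], TCP at [141.116, 608.844, 241.675] pointing down, gripper open.
Joint ranges: [-3, 3], [-0.9, 2.11], [0.09, 2.58], [-1.31, 4.45], [0.11, 2.69], [-2.54, 2.54]. Speed limits (rad/s): [2.39, 2.39, 3.01, 3.14, 3.14, 3.14].

INTERFACE

Orientations are given as a rotation vector (axis times angle).
In Python, from workcell import status, optics, ctrl gives the robot as it stands. The module is installed in compiled form; this text tells all that it offers.
- The arm moves only by the shell command python3 -m inch 'ROWS'. ROWS is JSON, a list that holds one entry, the list of rows, each a list of 7 numbers: the shift along the tool's x, y, z in mm, then the turn, a rotation vector about the tool's x, y, z in rad, then the opening in per cent of the stroke, from 0 (shut) to 100 (fully open). A call has 1 to 20 rows; each row is the pose to reach, as a shift and turn from the pose commanded when the call began, along the tool's axes at that moment; what a row does not reach only later rows make up. A row lasts 1/10 s, in which the tool goes at most 50 mm and 8.59 degrees, less where a joint would pass 70% of its speed; a pose out of reach is approached as far as the arm can. A call with a gripper value outside its range is refused whole. The fingers move at their own pace and stop on an object; the grip force is fixed at half the most. Time passes only in rows, so rows that repeat a pose let the fingers close. It gives the time, the measured TCP pose, the force, the opening and the grip force at its end, in the units of the state.
- status.get_obs(): the state, without advancing time (a new reading comes with each control period).
- optics.get_image(name): name is "side" or "top"; returns a dict with "frame" (384x512x3 uint8, red, green, blue), "fx", "fy", "cx", "cy" (pixels), "rvec" (rotation vector, rad) and "tvec" (3), from world to camera coordinates, as OpenCV has them. Camera axes: x right, y down, z forward; pixel columns grow to the right and rows downward; lengths in mm; the calibration is good to about 2 mm. A picture is of the moment at which its call begins. There is no depth.
- ctrl.close_job(): hands the job in; it is judged then, once.
The state is a dict: "t": time; "qpos": joint angles; "qvel": joint speeds; "joint_torque": joint torques, N m; "ee_pos": TCP position; "orientation": TCP orientation; "ft_force": force on the tool from outside, world axes, zero at the start; "moment": the same for the moment, N m; "width": finger opening in mm; "grasp_force": force on a finger pad.
Only numpy, scipy, OpenCV 4.12 (cv2) and the standard library are available. Lean on these libraries where they do the work, as an engineer would, in place of code of your own. Each camera call takes 0.05 s, during which the arm holds its last target. There are 200 camera calls.

## Working session

There is one attempt and no reset: what is moved stays moved. The work goes in short steps, Python scripts to look and compute and a shell command to move; the robot and the scene stay as the last step left them, time stands still between calls to the robot, and variables do not carry over. Pictures are saved under pics/ and viewed, at most 10 in all, crops included, and the job is handed in when it is done.

```bash
mkdir -p pics; cat > h.py <<'E'
import numpy as np, cv2
from workcell import status, optics, ctrl
def shot(n, f=None):
    im=optics.get_image(n)
    if f: cv2.imwrite('pics/'+f, cv2.cvtColor(im['frame'],cv2.COLOR_RGB2BGR))
    return im
def ray(im,uv,z):
    R=cv2.Rodrigues(np.array(im['rvec'],float))[0]; t=np.array(im['tvec'],float).ravel()
    C=-R.T@t; d=R.T@np.array([(uv[0]-im['cx'])/im['fx'],(uv[1]-im['cy'])/im['fy'],1])
    return C+d*(z-C[2])/d[2]
def proj(im,p):
    K=np.array([[im['fx'],0,im['cx']],[0,im['fy'],im['cy']],[0,0,1]])
    return cv2.projectPoints(np.array(p,float).reshape(-1,1,3),np.array(im['rvec'],float),np.array(im['tvec'],float),K,None)[0].reshape(-1,2)
E
python3 - <<'E'
from h import *
a=shot('top','top1.png');b=shot('side','side1.png')
for i in(a,b):print({k:np.round(v,3).tolist() for k,v in i.items() if k!='frame'})
o=status.get_obs();print(o)
E
```

```text
{'fx': 373.95, 'fy': 373.95, 'cx': 254.634, 'cy': 189.226, 'rvec': [2.184, -2.124, 0.105], 'tvec': [-45.385, 549.216, 954.746]}
{'fx': 449.531, 'fy': 449.531, 'cx': 246.721, 'cy': 189.585, 'rvec': [0.916, -2.588, 0.952], 'tvec': [400.911, 319.723, 757.05]}
{'t': 0.1, 'qpos': array([ 1.32400321e+00,  4.23760730e-01,  1.63062227e+00, -1.09162212e-05,
        1.08863303e+00, -1.89689198e-02]), 'qvel': array([ 0.00103737, -0.00026496, -0.00047781,  0.00050316,  0.00119803,
       -0.00117786]), 'joint_torque': array([-3.18566181e-04, -5.45611346e+01, -2.74326289e+01,  6.45161723e-02,
        1.88084564e-02, -2.73510750e-05]), 'ee_pos': array([140.99943429, 608.37982316, 240.97831463]), 'orientation': array([-3.57063634e-01, -3.12105437e+00,  2.21801514e-03]), 'ft_force': array([-0.62952833, -0.06857638, -0.0071274 ]), 'moment': array([-0.04165246, -0.02267701,  0.02961158]), 'grasp_force': 0.0, 'width': 87.95187740030337}
```

View pics/top1.png

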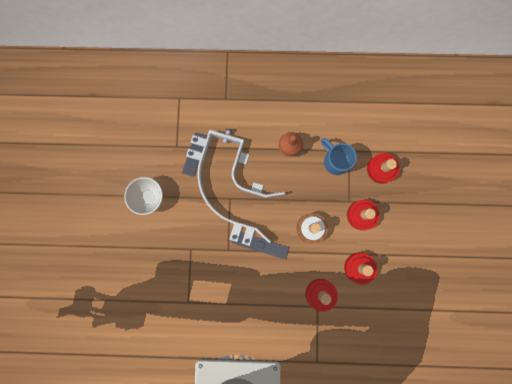

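View pics/side1.png

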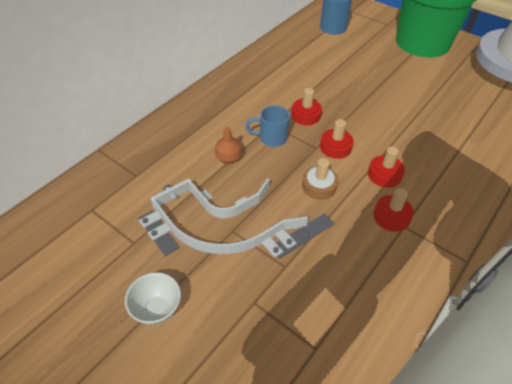

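Top: carrier at about (313,228), the mouth on its left between wall ends (284,193) and (268,242), and the stop at about (226,136). The bowl is at (143,196), bottle at (291,144), mug at (340,158), and the red look-alikes are to the right. Side: carrier at (321,180). Next I'll enlarge the guide.

```bash
python3 - <<'E'
from h import *
a=cv2.imread('pics/top1.png')[115:265,170:345]; b=cv2.imread('pics/side1.png')[140:270,125:345]
cv2.imwrite('pics/topz.png',cv2.resize(a,None,fx=4,fy=4,interpolation=cv2.INTER_CUBIC))
cv2.imwrite('pics/sidez.png',cv2.resize(b,None,fx=3.6,fy=3.6,interpolation=cv2.INTER_CUBIC))
E
```

```text
(no output)
```

View pics/topz.png

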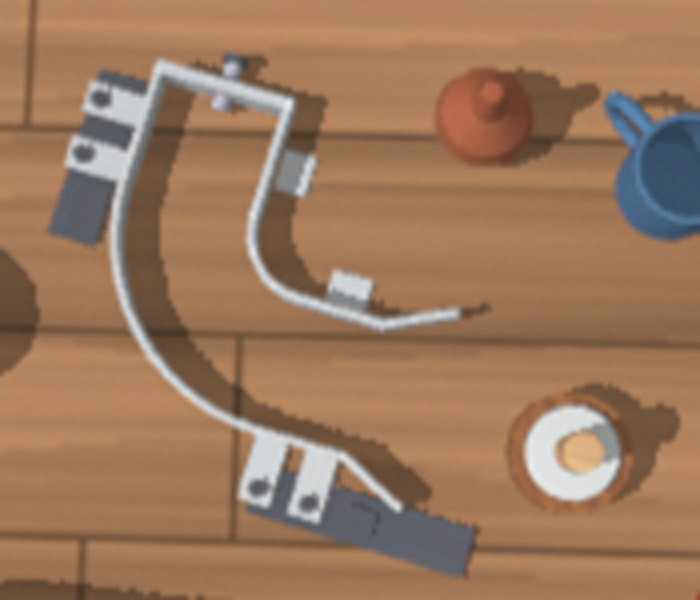

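View pics/sidez.png

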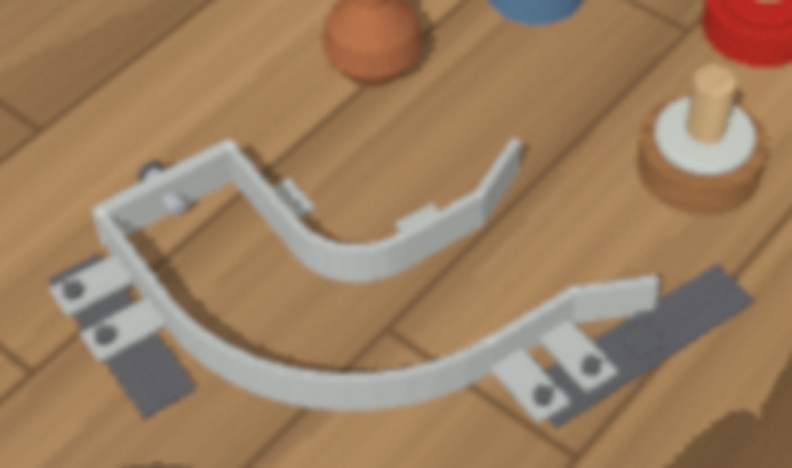

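The crops show the wall-top corners and flares clearly. Topz: stop corners (160,66) and (291,104), knees (385,325) and (340,455), flare ends (458,313) and (400,508), ring centre (572,453). Sidez: ring centre (706,135). I'll fit the guide pose to these.

```bash
cat > fit.py <<'E'
from h import *
a=shot('top');b=shot('side')
g=np.array([(167.5,135.5),(167.5,44.5),(45.5,-60),(67.5,-105),(-45.5,-60),(-67.5,-105)])
T=np.array([(160,66),(291,104),(385,325),(458,313),(340,455),(400,508)])/4+[169.6,114.6]
S=np.array([(98,212),(230,145),(479,194),(516,140),(574,291),(656,278)])/3.6+[124.6,139.6]
def fit(G,W):
    gm,wm=G.mean(0),W.mean(0);U,_,Vt=np.linalg.svd((G-gm).T@(W-wm))
    R=Vt.T@np.diag([1,np.sign(np.linalg.det(Vt.T@U.T))])@U.T
    return R,wm-R@gm
for im,P in((a,T),(b,S)):
    W=np.array([ray(im,p,30)[:2] for p in P]);R,t=fit(g,W)
    print(np.degrees(np.arctan2(R[1,0],R[0,0])),t.round(1),(W-(g@R.T+t)).round(1).tolist())
pt=lambda im,x,y,z: ray(im,(x,y),z).round(1)
top=lambda x,y:(x/4+169.6,y/4+114.6); sd=lambda x,y:(x/3.6+124.6,y/3.6+139.6)
for n,im,p,z in(('ring',a,top(572,453),36),('base',a,top(570,453),28),('post',a,top(585,452),82),('ring',b,sd(706,135),36),('post',b,sd(715,80),82)): print(n,pt(im,*p,z))
for n,im,p,z in(('bottle',a,(291,144),40),('mug',a,(340,158),40),('bowl',a,(143,196),30)):print(n,pt(im,*p,z))
E
python3 fit.py
```

```text
-15.884454684442815 [507.2  10.8] [[-0.7, 0.5], [0.3, -1.1], [-0.9, -0.7], [-0.5, 0.8], [0.7, 1.6], [1.1, -1.1]]
-15.480758909674469 [507.6   8.1] [[0.3, 0.5], [0.2, -1.1], [-0.3, 0.8], [-0.2, 0.8], [-0.7, -0.4], [0.8, -0.5]]
ring [ 453.2 -182.9   36. ]
base [ 453.3 -182.7   28. ]
post [ 453.3 -184.6   82. ]
ring [ 451.7 -183.5   36. ]
post [ 453.5 -186.    82. ]
bottle [ 672.3 -122.9   40. ]
mug [ 637.9 -252.2   40. ]
bowl [524.4 265.   30. ]
```

```bash
python3 -m inch '[[[-423,-322,0,0,0,0.95,60],[-423,-322,0,0,0,0.95,60],[-423,-322,0,0,0,0.95,60],[-423,-322,0,0,0,0.95,60],[-423,-322,0,0,0,0.95,60],[-423,-322,0,0,0,0.95,60],[-423,-322,0,0,0,0.95,60],[-423,-322,0,0,0,0.95,60],[-423,-322,0,0,0,0.95,60],[-423,-322,0,0,0,0.95,60],[-423,-322,0,0,0,0.95,60],[-423,-322,0,0,0,0.95,60],[-423,-322,0,0,0,0.95,60],[-423,-322,0,0,0,0.95,60],[-423,-322,0,0,0,0.95,60]]]'
cat > go.py <<'E'
# usage: go.py x y z yaw(deg of tool y) -> shift & turn in tool axes
import sys; from h import *
o=status.get_obs(); R=cv2.Rodrigues(np.array(o['orientation']))[0]
x,y,z,w=map(float,sys.argv[1:]); d=R.T@(np.array([x,y,z])-o['ee_pos'])
c,s=np.cos(np.radians(w)),np.sin(np.radians(w)); yt=np.array([c,s,0]); zt=np.array([0,0,-1.]); Rt=np.c_[np.cross(yt,zt),yt,zt]
print(o['t'],o['ee_pos'].round(1),d.round(1),cv2.Rodrigues(R.T@Rt)[0].ravel().round(4),o['ft_force'].round(2),o['qpos'].round(2))
E
python3 go.py 453 -184 140 -15.7
```

```text
t: 1.7
ee_pos: [479.7, 200.6, 241.6]
orientation: [-1.743, -2.614, 0.0]
ft_force: [-0.1, 0.0, -0.9]
width: 52.8
grasp_force: 0.0
1.7 [479.7 200.6 241.6] [-344.8 -172.4  101.6] [-4.000e-04 -0.000e+00  6.687e-01] [-0.11  0.05 -0.94] [ 0.37  0.27  1.86  0.    1.01 -0.02]
```

```bash
python3 -m inch '[[[-345,-172,102,0,0,0.669,60],[-345,-172,102,0,0,0.669,60],[-345,-172,102,0,0,0.669,60],[-345,-172,102,0,0,0.669,60],[-345,-172,102,0,0,0.669,60],[-345,-172,102,0,0,0.669,60],[-345,-172,102,0,0,0.669,60],[-345,-172,102,0,0,0.669,60],[-345,-172,102,0,0,0.669,60],[-345,-172,102,0,0,0.669,60],[-345,-172,102,0,0,0.669,60],[-345,-172,102,0,0,0.669,60]]]'
python3 go.py 453 -184 59 -15.7; python3 -c "
from h import *
shot('side','s2.png')"
```

```text
t: 2.9
ee_pos: [454.1, -183.4, 140.1]
orientation: [2.503, 1.898, 0.001]
ft_force: [-0.5, -0.4, 1.2]
width: 52.8
grasp_force: 0.0
2.9 [ 454.1 -183.4  140.1] [-0.9 -0.9 81.1] [ 0.0005 -0.      0.0006] [-0.52 -0.38  1.2 ] [-0.41  0.38  2.    0.    0.76 -0.13]
```

View pics/s2.png

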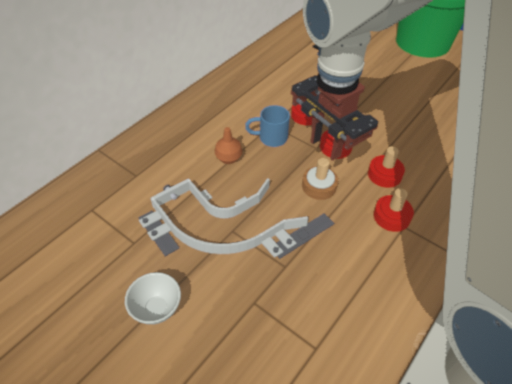

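The gripper hangs above the carrier at about (325,150) with a clear way down to the post at (322,165). Descend and close.

```bash
python3 -m inch '[[[-1,-1,20,0,0,0,60],[-1,-1,40,0,0,0,60],[-1,-1,60,0,0,0,60],[-1,-1,75,0,0,0,60],[-1,-1,81,0,0,0,60],[-1,-1,81,0,0,0,60],[-1,-1,81,0,0,0,0],[-1,-1,81,0,0,0,0],[-1,-1,81,0,0,0,0],[-1,-1,81,0,0,0,0],[-1,-1,81,0,0,0,0],[-1,-1,81,0,0,0,0],[-1,-1,81,0,0,0,0],[-1,-1,81,0,0,0,0]]]'
python3 - <<'E'
from h import *
print(status.get_obs())
im=shot('side'); cv2.imwrite('pics/s3.png',cv2.resize(cv2.cvtColor(im['frame'],4)[100:230,220:420],None,fx=3,fy=3))
E
```

```text
t: 4.35
ee_pos: [453.1, -185.9, 59.3]
orientation: [2.505, 1.894, 0.001]
ft_force: [-0.2, 0.2, 7.7]
width: 25.6
grasp_force: 30.0
{'t': 4.35, 'qpos': array([-4.13691064e-01,  5.33724058e-01,  2.02381713e+00,  7.67832885e-05,
        5.82562509e-01, -1.37618427e-01]), 'qvel': array([-0.00063206,  0.00073198, -0.00047667,  0.00036966,  0.00044552,
       -0.00221676]), 'joint_torque': array([-3.33372625e-01, -4.45154965e+01, -1.25416267e+01, -6.07027416e-02,
        3.85477929e-02, -9.95083501e-04]), 'ee_pos': array([ 453.1155857 , -185.92005744,   59.28457093]), 'orientation': array([2.50501834e+00, 1.89379284e+00, 1.19874800e-03]), 'ft_force': array([-0.20002363,  0.18013726,  7.70591517]), 'moment': array([ 0.08868047,  0.12325146, -0.04183959]), 'grasp_force': 30.00388741493225, 'width': 25.580751106095978}
```

View pics/s3.png

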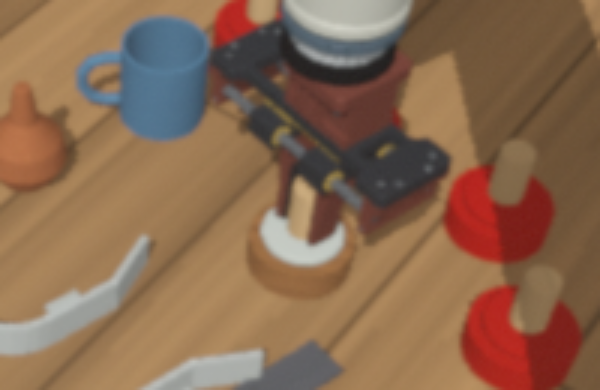

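```bash
python3 -m inch '[[[0,0,-0.3,0,0,0,0],[5,0,-0.3,0,0,0,0],[15,0,-0.3,0,0,0,0],[25,0,-0.3,0,0,0,0],[35,0,-0.3,0,0,0,0],[45,0,-0.3,0,0,0,0],[55,0,-0.3,0,0,0,0],[65,0,-0.3,0,0,0,0],[75,0,-0.3,0,0,0,0],[85,0,-0.3,0,0,0,0],[95,0,-0.3,0,0,0,0],[100,0,-0.3,0,0,0,0],[100,0,-0.3,0,0,0,0]]]'
cat > st.py <<'E'
from h import *
o=status.get_obs(); c,s=np.cos(np.radians(15.7)),np.sin(np.radians(15.7))
G=lambda v:np.array([c*v[0]-s*v[1],s*v[0]+c*v[1],v[2]]).round(2)
print(o['t'],'guide pos',G(o['ee_pos']-np.array([507.4,9.5,0])),'F',G(o['ft_force']),'M',G(o['moment']),o['grasp_force'],o['width'])
E
python3 st.py
```

```text
t: 5.7
ee_pos: [479.9, -88.8, 59.3]
orientation: [2.505, 1.895, 0.0]
ft_force: [-0.0, 2.0, 6.1]
width: 25.8
grasp_force: 30.0
5.7 guide pos [   0.13 -102.1    59.28] F [-0.55  1.93  6.06] M [0.25 0.11 0.07] 30.000842213630676 25.830248748717402
```

```bash
python3 -m inch '[[[2,0,-0.5,0,0,0,0],[5,0,-0.5,0,0,0,0],[9,0,-0.5,0,0,0,0],[13,0,-0.5,0,0,0,0],[17,0,-0.5,0,0,0,0],[20,0,-0.5,0,0,0,0],[23,0,-0.5,0,0,0,0],[26,0,-0.5,0,0,0,0],[29,0,-0.5,0,0,0,0],[32,0,-0.5,0,0,0,0],[35,0,-0.5,0,0,0,0]]]'; python3 st.py
python3 -m inch '[[[3,0,0,0,0,0,0],[6,0,0,0,0,0,0],[9,0,0,0,0,0,0],[12,0,0,0,0,0,0],[15,0,0,0,0,0,0]]]'; python3 st.py
```

```text
t: 6.8
ee_pos: [489.2, -55.4, 59.3]
orientation: [-2.506, -1.895, 0.0]
ft_force: [-0.0, -1.0, -2.4]
width: 25.6
grasp_force: 30.0
6.8 guide pos [ 1.000e-02 -6.741e+01  5.934e+01] F [ 0.23 -0.97 -2.36] M [-0.47 -0.02 -0.05] 29.999958872795105 25.59397736039686
t: 7.3
ee_pos: [493.3, -41.0, 59.3]
orientation: [-2.506, -1.895, 0.0]
ft_force: [0.2, 0.6, -6.4]
width: 25.6
grasp_force: 30.0
7.3 guide pos [ 3.000e-02 -5.241e+01  5.933e+01] F [ 0.05  0.6  -6.42] M [-0.05  0.02  0.04] 29.998860955238342 25.566057441937396
```

```bash
python3 -m inch '[[[1,0,0.3,0,0,0,0],[4,0,0.3,0,0,0,0],[7,0,0.3,0,0,0,0],[10,0,0.3,0,0,0,0],[12,0,0.3,0,0,0,0]]]'; python3 st.py
python3 -m inch '[[[3,0,0,0,0,0,0],[6,0,0,0,0,0,0],[9,0,0,0,0,0,0],[12,0,0,0,0,0,0],[15,0,0,0,0,0,0],[18,0,0,0,0,0,0],[20,0,0,0,0,0,0]]]'; python3 st.py
```

```text
t: 7.8
ee_pos: [496.9, -29.6, 59.3]
orientation: [2.505, 1.895, 0.0]
ft_force: [-0.9, -4.6, -0.5]
width: 25.7
grasp_force: 30.0
7.8 guide pos [  0.47 -40.43  59.32] F [ 0.36 -4.69 -0.49] M [-0.9   0.11 -0.01] 30.000194013118744 25.716870213400597
t: 8.5
ee_pos: [502.3, -10.3, 59.3]
orientation: [2.506, 1.895, 0.0]
ft_force: [1.1, -1.3, 0.5]
width: 25.7
grasp_force: 30.0
8.5 guide pos [  0.43 -20.46  59.31] F [ 1.4  -0.98  0.55] M [-0.28 -0.04  0.  ] 30.0006303191185 25.656012292573674
```

```bash
python3 -m inch '[[[3,0,0,0,0,0,0],[7,0,0,0,0,0,0],[11,0,0,0,0,0,0],[15,0,0,0,0,0,0],[20.4,-0.3,0,0,0,0,0],[24.3,-0.3,0,0,0,0,0],[28.2,-0.1,0,0,0,0,0],[32.1,0.4,0,0,0,0,0],[36,1,0,0,0,0,0]]]'; python3 st.py
python3 -m inch '[[[3.9,0.7,0,0,0,0,0],[7.7,1.7,0,0,0,0,0],[11.5,2.8,0,0,0,0,0],[15.2,4,0,0,0,0,0]]]'; python3 st.py
```

```text
t: 9.4
ee_pos: [512.6, 24.0, 59.3]
orientation: [-2.506, -1.895, 0.001]
ft_force: [-4.2, -7.5, 7.3]
width: 25.4
grasp_force: 30.0
9.4 guide pos [ 1.1  15.39 59.29] F [-2.04 -8.35  7.33] M [-1.27  0.25  0.02] 30.00257670879364 25.4126123006972
t: 9.8
ee_pos: [520.2, 37.5, 59.3]
orientation: [-2.505, -1.894, 0.002]
ft_force: [-5.1, -5.9, 8.1]
width: 25.9
grasp_force: 30.0
9.8 guide pos [ 4.7  30.41 59.33] F [-3.34 -7.07  8.13] M [-1.27  0.36 -0.  ] 30.002289712429047 25.89281678431471
```

```bash
python3 -m inch '[[[3.6,1.5,-0.2,0,0,0,0],[7.2,3,-0.2,0,0,0,0],[10.8,4.8,-0.2,0,0,0,0],[14.2,6.7,-0.2,0,0,0,0]]]'; python3 st.py
python3 -m inch '[[[3.4,2,0,0,0,0,0],[6.6,4.2,0,0,0,0,0],[9.8,6.5,0,0,0,0,0],[12.9,9,0,0,0,0,0]]]'; python3 st.py
```

```text
t: 10.2
ee_pos: [529.9, 49.4, 59.3]
orientation: [-2.505, -1.894, 0.004]
ft_force: [-5.9, -4.9, 7.7]
width: 25.6
grasp_force: 30.0
10.2 guide pos [10.89 44.5  59.34] F [-4.35 -6.36  7.68] M [-1.07  0.45 -0.05] 30.002751052379608 25.56772150383851
t: 10.6
ee_pos: [541.7, 59.3, 59.4]
orientation: [-2.504, -1.894, 0.005]
ft_force: [-6.6, -5.5, 8.9]
width: 25.8
grasp_force: 30.0
10.6 guide pos [19.5  57.26 59.38] F [-4.86 -7.1   8.89] M [-1.13  0.7  -0.01] 30.003215968608856 25.78339990648054
```

```bash
python3 -m inch '[[[2.9,2.5,-0.3,0,0,0,0],[5.7,5.3,-0.3,0,0,0,0],[8.5,8.1,-0.3,0,0,0,0],[11,11,-0.3,0,0,0,0]]]'; python3 st.py
python3 -m inch '[[[0,0,0,0,0,0,0],[0,0,0,0,0,0,0]]]'; python3 st.py
```

```text
t: 11.0
ee_pos: [555.8, 67.2, 59.4]
orientation: [-2.505, -1.894, 0.003]
ft_force: [-5.0, -2.9, 3.6]
width: 25.8
grasp_force: 30.0
11.0 guide pos [30.99 68.6  59.35] F [-3.98 -4.16  3.64] M [-0.73  0.65 -0.03] 30.001055002212524 25.830067257889848
t: 11.2
ee_pos: [556.8, 67.4, 59.4]
orientation: [-2.506, -1.894, -0.001]
ft_force: [-1.0, 2.5, -1.9]
width: 25.4
grasp_force: 30.0
11.2 guide pos [31.92 69.14 59.36] F [-1.61  2.14 -1.9 ] M [ 0.22  0.35 -0.01] 29.99964416027069 25.372301247307878
```

```bash
python3 -m inch '[[[2.5,3.1,0.1,0,0,0,0],[4.8,6.3,0.1,0,0,0,0],[7,9.5,0.1,0,0,0,0],[9,12.9,0.1,0,0,0,0]]]'; python3 st.py
python3 -m inch '[[[1.9,3.4,0,0,0,0,0],[3.7,7,0,0,0,0,0],[5.2,10.6,0,0,0,0,0],[6.7,14.2,0,0,0,0,0]]]'; python3 st.py
```

```text
t: 11.6
ee_pos: [571.7, 72.0, 59.3]
orientation: [-2.506, -1.895, 0.001]
ft_force: [-2.4, -0.5, -1.6]
width: 25.3
grasp_force: 30.0
11.6 guide pos [45.01 77.58 59.34] F [-2.19 -1.1  -1.57] M [-0.31  0.42 -0.01] 29.9998140335083 25.290613391315876
t: 12.0
ee_pos: [587.7, 74.6, 59.4]
orientation: [2.506, 1.895, 0.0]
ft_force: [-0.9, 0.5, -5.6]
width: 25.6
grasp_force: 30.0
12.0 guide pos [59.71 84.36 59.36] F [-1.01  0.26 -5.61] M [-0.19  0.19  0.02] 29.999143481254578 25.619173234249857
```

```bash
python3 -m inch '[[[1.2,3.7,0.2,0,0,0,0],[2.3,7.5,0.2,0,0,0,0],[3.3,11.3,0.2,0,0,0,0],[4,15.2,0.2,0,0,0,0]]]'; python3 st.py
python3 -m inch '[[[0.6,3.9,0,0,0,0,0],[1.1,7.8,0,0,0,0,0],[1.3,11.7,0,0,0,0,0],[1.4,15,0,0,0,0,0]]]'; python3 st.py
```

```text
t: 12.4
ee_pos: [603.3, 74.2, 59.3]
orientation: [2.506, 1.895, 0.0]
ft_force: [-1.2, 0.1, -3.5]
width: 25.7
grasp_force: 30.0
12.4 guide pos [74.83 88.26 59.35] F [-1.2  -0.23 -3.5 ] M [-0.12  0.32  0.05] 29.999416172504425 25.653981063132978
t: 12.8
ee_pos: [618.2, 71.4, 59.3]
orientation: [2.506, 1.895, 0.0]
ft_force: [-1.0, 0.7, -3.7]
width: 25.6
grasp_force: 30.0
12.8 guide pos [89.89 89.53 59.35] F [-1.12  0.37 -3.7 ] M [-0.11  0.32  0.05] 29.999423325061798 25.624783475784664
```

```bash
python3 -m inch '[[[0,3,0.15,0,0,0,0],[0,6,0.15,0,0,0,0],[0,9,0.15,0,0,0,0],[0,12,0.15,0,0,0,0],[0,15,0.15,0,0,0,0],[0,18,0.15,0,0,0,0],[0,21,0.15,0,0,0,0],[0,24,0.15,0,0,0,0],[0,26,0.15,0,0,0,0]]]'; python3 st.py
python3 -m inch '[[[0,1,0,0,0,0,0],[0,2,0,0,0,0,0],[0,3,0,0,0,0,0],[0,4,0,0,0,0,0]]]'; python3 st.py
```

```text
t: 13.7
ee_pos: [643.1, 64.3, 59.4]
orientation: [-2.506, -1.895, -0.0]
ft_force: [-4.1, 1.5, 2.8]
width: 25.7
grasp_force: 30.0
13.7 guide pos [115.76  89.49  59.35] F [-4.38  0.28  2.82] M [-0.08  0.82  0.05] 30.000401437282562 25.731984620984193
t: 14.1
ee_pos: [646.5, 63.3, 59.4]
orientation: [-2.506, -1.895, 0.0]
ft_force: [-5.4, 1.5, 3.2]
width: 25.6
grasp_force: 30.0
14.1 guide pos [119.33  89.48  59.36] F [-5.62 -0.    3.17] M [-0.05  0.87  0.06] 30.00051498413086 25.59541321998833
```

```bash
python3 -m inch '[[[0,0.5,-0.1,0,0,0,0],[0,1,-0.1,0,0,0,0],[0,1.5,-0.1,0,0,0,0],[0,2,-0.1,0,0,0,0],[0,2.5,-0.1,0,0,0,0],[0,3,-0.1,0,0,0,0]]]'; python3 st.py
python3 -m inch '[[[0,0.4,0,0,0,0,0],[0,0.8,0,0,0,0,0],[0,1.2,0,0,0,0,0]]]'; python3 st.py
```

```text
t: 14.7
ee_pos: [649.5, 62.5, 59.4]
orientation: [-2.506, -1.895, 0.0]
ft_force: [-4.7, 1.5, 3.2]
width: 26.2
grasp_force: 30.0
14.7 guide pos [122.48  89.46  59.36] F [-4.93  0.22  3.18] M [-0.05  0.96  0.01] 30.000387132167816 26.16541397457235
t: 15.0
ee_pos: [650.7, 62.2, 59.3]
orientation: [-2.506, -1.895, 0.0]
ft_force: [-3.5, 1.7, 2.1]
width: 25.9
grasp_force: 30.0
15.0 guide pos [123.67  89.46  59.34] F [-3.86  0.71  2.06] M [-0.08  0.88 -0.01] 30.000495314598083 25.85121436753756
```

```bash
for i in 1 2 3; do python3 -m inch '[[[0,0.3,-0.05,0,0,0,0],[0,0.6,-0.05,0,0,0,0]]]' >/dev/null; python3 st.py; done
```

```text
15.2 guide pos [124.16  89.45  59.36] F [-6.12  0.95  2.97] M [-0.04  1.01  0.  ] 30.000491738319397 25.40013905813783
15.4 guide pos [124.24  89.41  59.36] F [-7.67  0.53  5.48] M [ 0.05  1.38 -0.02] 30.00079035758972 25.171892674109788
15.6 guide pos [124.33  89.42  59.42] F [-8.76  0.76  5.92] M [0.07 1.64 0.02] 30.00087261199951 25.34395960856695
```

```bash
for i in 1 2; do python3 -m inch '[[[0,0.3,-0.05,0,0,0,0],[0,0.6,-0.05,0,0,0,0]]]' |grep ori; python3 st.py; done; python3 -m inch '[[[0,0,0,0,0,0,0],[0,0,0,0,0,0,0],[0,0,0,0,0,0,0]]]'|grep ori; python3 st.py
```

```text
orientation: [-2.504, -1.893, 0.004]
15.8 guide pos [124.42  89.39  59.45] F [-11.14   0.89   6.41] M [0.12 1.96 0.02] 30.001209676265717 25.508850654774125
orientation: [-2.503, -1.893, 0.005]
16.0 guide pos [124.49  89.39  59.47] F [-13.42   1.54   9.16] M [ 0.15  2.23 -0.02] 30.00140905380249 25.501117060365537
orientation: [-2.504, -1.893, 0.005]
16.3 guide pos [124.49  89.4   59.5 ] F [-12.4    1.29   9.16] M [0.12 2.14 0.  ] 30.001300871372223 25.427601921091338
```

```bash
python3 -m inch '[[[0,0,-0.15,0,0,0,0],[0,0,-0.3,0,0,0,0],[0,0,-0.3,0,0,0,0]]]'|grep ori; python3 st.py
```

```text
orientation: [-2.503, -1.893, 0.005]
16.6 guide pos [124.48  89.41  59.49] F [-12.29   0.3    6.36] M [0.19 1.98 0.01] 30.001049637794495 25.364227759094103
```

```bash
python3 -m inch '[[[0,-0.5,0,0,0,0,0],[0,-1,0,0,0,0,0],[0,-1.5,0,0,0,0,0],[0,-1.5,0,0,0,0,0]]]'|grep ori; python3 st.py; python3 -m inch '[[[0,0,0,0,0,0,50],[0,0,0,0,0,0,50],[0,0,0,0,0,0,50],[0,0,0,0,0,0,50],[0,0,0,0,0,0,50],[0,0,0,0,0,0,50]]]'|grep ori; python3 st.py
```

```text
orientation: [-2.505, -1.894, 0.002]
17.0 guide pos [124.29  89.38  59.42] F [-5.58  1.23  0.87] M [ 0.1   1.17 -0.03] 30.000167191028595 25.790175678483653
orientation: [2.506, 1.895, 0.0]
17.6 guide pos [125.4   89.43  59.96] F [ 0.49 -0.71  0.54] M [-0.12  0.09 -0.04] 0.0 43.976046765179824
```

```bash
python3 -m inch '[[[0,0,-5,0,0,0,50],[0,0,-15,0,0,0,50],[0,0,-30,0,0,0,50],[0,0,-60,0,0,0,50],[0,0,-90,0,0,0,50],[0,0,-120,0,0,0,50],[0,0,-150,0,0,0,50],[-100,0,-180,0,0,0,50],[-150,-50,-180,0,0,0,50],[-200,-50,-180,0,0,0,50],[-250,-50,-180,0,0,0,50],[-250,-50,-180,0,0,0,50],[-250,-50,-180,0,0,0,50],[-250,-50,-180,0,0,0,50]]]'; python3 - <<'E'
from h import *
a=shot('top');b=shot('side')
A=cv2.resize(cv2.cvtColor(a['frame'],4)[115:265,175:275],None,fx=4,fy=4,interpolation=2)
B=cv2.resize(cv2.cvtColor(b['frame'],4)[160:280,130:240],None,fx=3.6,fy=3.6,interpolation=2)
C=np.zeros((600,800,3),np.uint8);C[:600,:400]=A;C[:432,400:796]=B;cv2.imwrite('pics/end.png',C)
E
```

```text
t: 19.0
ee_pos: [535.6, -166.7, 241.3]
orientation: [2.508, 1.89, 0.002]
ft_force: [-0.6, 0.0, -0.9]
width: 43.8
grasp_force: 0.0
```

View pics/end.png

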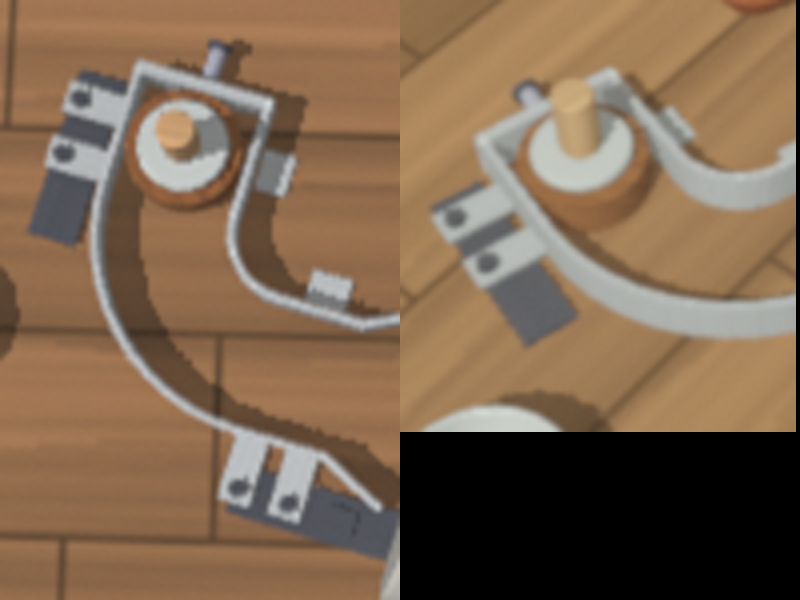

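Carrier sits in the stop's pocket (ring centre about (183,147) in the left crop), and the pin's tail now sticks out further behind the stop. I'll check the gap numerically.

```bash
python3 - <<'E'
from h import *
c,s=np.cos(np.radians(15.7)),np.sin(np.radians(15.7))
for n,(x0,x1,y0,y1) in (('top',(200,245,130,170)),('side',(255,320,175,225))):
    im=shot(n); f=im['frame'][y0:y1,x0:x1] if n=='top' else im['frame'][175:225,255:320]
    if n=='side': x0,y0=255,175
    hsv=cv2.cvtColor(f,cv2.COLOR_RGB2HSV)
# gap profile along guide x at height 28, through the middle +- 20 mm, top view
im=shot('top'); g=im['frame'].astype(np.float32)
for gy in (80,90,100):
    P=[]; xs=np.arange(150,176,1.5)
    for gx in xs: P.append((507.4+c*gx+s*gy, 9.5-s*gx+c*gy, 29))
    uv=proj(im,P).astype(np.float32)
    v=cv2.remap(g,uv[:,0:1],uv[:,1:2],cv2.INTER_LINEAR)[:,0]
    print(gy,[(float(x),*map(int,q)) for x,q in zip(xs,v)])
E
```

```text
80 [(150.0, 148, 148, 145), (151.5, 129, 122, 117), (153.0, 114, 99, 90), (154.5, 120, 89, 70), (156.0, 128, 86, 58), (157.5, 133, 90, 63), (159.0, 134, 97, 73), (160.5, 131, 111, 99), (162.0, 136, 132, 128), (163.5, 155, 156, 156), (165.0, 170, 174, 176), (166.5, 178, 182, 184), (168.0, 179, 181, 183), (169.5, 171, 172, 172), (171.0, 152, 148, 145), (172.5, 126, 116, 109), (174.0, 108, 92, 81), (175.5, 96, 75, 59)]
90 [(150.0, 191, 196, 194), (151.5, 183, 188, 185), (153.0, 170, 171, 166), (154.5, 149, 139, 130), (156.0, 136, 111, 96), (157.5, 134, 96, 71), (159.0, 134, 92, 65), (160.5, 137, 103, 83), (162.0, 146, 126, 115), (163.5, 161, 155, 153), (165.0, 172, 173, 174), (166.5, 179, 182, 185), (168.0, 177, 180, 183), (169.5, 170, 174, 176), (171.0, 154, 156, 160), (172.5, 135, 136, 141), (174.0, 139, 139, 148), (175.5, 150, 149, 162)]
100 [(150.0, 188, 192, 188), (151.5, 177, 177, 171), (153.0, 163, 156, 147), (154.5, 148, 126, 112), (156.0, 137, 104, 85), (157.5, 132, 92, 67), (159.0, 129, 93, 71), (160.5, 129, 106, 92), (162.0, 141, 130, 124), (163.5, 161, 159, 159), (165.0, 172, 174, 175), (166.5, 180, 184, 185), (168.0, 177, 181, 181), (169.5, 170, 171, 170), (171.0, 146, 141, 138), (172.5, 117, 105, 98), (174.0, 105, 86, 73), (175.5, 96, 71, 52)]
```

```bash
python3 -c "
from workcell import ctrl
print(ctrl.close_job())"
```

```text
the job is handed in; nothing more can be done
None
```

The carrier went in through the mouth, round the bend and home against the stop, then I released it and handed the job in at about 19 s. The wrist read 12–13 N at the press, table friction included, so I put the stop's share at roughly 7–13 N. The final picture shows no gap at the stop and the pin's tail further out behind it, but it cannot resolve under about 1 mm. I saw no contact with the pottery, and at the readings before the pin the carrier twice hung at about its own weight, so it may have been lifted a fraction of a millimetre there.

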